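Load the parts feeder with nuts and jog it

ROBOT

A 7-joint arm with a two-finger parallel gripper is mounted at the origin on the work surface. World frame = base frame: x ahead of the robot, y to its left, z up, the work surface at z = 0. Lengths are in mm, angles in degrees, forces in N, time in s.
With the tool pointing down it reaches from about 400 to 850 mm from the base axis. Payload 4.5 kg.
Tool frame: the origin (TCP) lies midway between the tips of the shut fingers; the grasp point (between the pads) lies 19 mm behind it; z points along the fingers, x is the direction in which the jaws open and shut, and the axes are right-handed (so a half turn about z gives the same grasp; the last joint's range is limited). The gripper opens to 85 mm and grips with 20 to 120 N. Pads are 22 mm wide; open, the fingers measure 114 mm over their backs; the gripper's body (76 mm by 85 mm) begins 54 mm behind the grasp point. The pads swing forward as they close: fully open they stand 13 mm farther back than shut.
Start: joints at [-63.724, 39.483, -11.15, 89.685, 9.013, 51.709, -12.324], TCP at [257.571, 569.484, 231.317] pointing down, gripper open.
Joint ranges: [-172.22, 172.22], [-26.19, 119.32], [-84.43, 86.54], [7.71, 146.69], [-57.33, 237.33], [2.42, 119.75], [-152.13, 152.13]. Speed limits (degrees/s): [147.25, 147.25, 180, 180, 180, 180, 180].

INTERFACE

Orientations are given as [roll, pitch, yaw] about the fixed x, y, z axes, in that order (R = Rz(yaw) Ry(pitch) Rx(roll)).
In Python, from workcell import robot gives the robot as it stands. The module is installed in compiled form; this text tells all that it offers.
- The arm moves only by the tool arm_command, never from a script. Its argument "commands" is a list of rows, each a list of 2 entries, a list of its own where there are three numbers: the shift along the tool's x, y, z in m, then the turn about the tool's z in degrees. In form: [[[x, y, z], yaw], ...]. A call has 1 to 8 rows; each row is the pose to reach, as a shift and turn from the pose measured when the call began, along the tool's axes at that moment; what a row does not reach only later rows make up. A row lasts 1/8 s, in which the tool goes at most 62.5 mm and 10.7 degrees, less where a joint would pass 70% of its speed; a pose out of reach is approached as far as the arm can. A call with a gripper value outside its range is refused whole. "grip" is the closure, from 0 (fully open) to 1 (shut), set as the call begins (left out, the last holds). The fingers move at their own pace and stop on an object; the grip force is fixed at half the most. Time passes only in rows, so rows that repeat a pose let the fingers close. It gives the time, the measured TCP pose, the force and the opening at its end, in the units of the state.
- robot.get_state(): the state, without advancing time (a new reading comes with each control period).
- robot.snapshot(name): name is "scene" or "top" or "wrist"; returns a dict with "frame" (384x512x3 uint8, red, green, blue), "z_map" (384x512 float32, mm along the optical axis (not along the pixel's ray), 0 where there is no reading), "fx", "fy", "cx", "cy" (pixels), "distortion" ([k1, k2, p1, p2, k3] as OpenCV has them; the pictures are not rectified), "R" (3x3) and "t" (3): a world point X has camera coordinates R X + t. Camera axes: x right, y down, z forward; pixel columns grow to the right and rows downward; lengths in mm; the calibration is good to about 2 mm. A picture is of the moment at which its call begins.
- robot.finish_job(): hands the job in, once; it reports no verdict.
The state is a dict: "time": time; "q": joint angles; "joint_vel": joint speeds; "effort": joint torques, N m; "tool_pos": TCP position; "ee_rot": TCP orientation; "ft_force": force on the tool from outside, world axes, zero at the start; "torque": the same for the moment, N m; "gripper_width": finger opening in mm.
Only numpy, scipy, OpenCV 4.12 (cv2) and the standard library are available. Lean on these libraries where they do the work, as an engineer would, in place of code of your own. Each camera call takes 0.05 s, during which the arm holds its last target.

TASK

Take the orange scoop cup by its black grip and pour all six nuts into the feeder's bowl; then jog the feeder: push the spring-centred toggle fully over to the green lamp's side, hold it there for about a second and let it spring back. Leave the empty cup standing upright on the bench and do not disturb the other things lying about.

Things in the scene. Friction and masses are not known exactly. Their poses are not given: they have to be found in the camera images.
- cup: Orange scoop cup with the nuts in. Origin: centre of its flat underside, z up. 64 x 64 mm outside, walls 3 and floor 4 mm thick, 42 mm high; on its +x side, instead of a wall, a 64 mm wide chute climbs outward at 35 deg to the pouring lip. Black flat-sided grip on the -x side, leaning back 35 deg from vertical to -x. 0.12 kg empty. Emptying takes 75 to 90 deg of tipping, lip down.
- cup_grip (a point): Point to hold on the cup's grip, on its centre line, at (-62, 0, +71) mm in the cup's frame. The grip is 24 mm wide along the cup's y, 18 mm thick, 64 mm long; it ends 22 mm beyond this point and meets the cup's wall about 42 mm before it. Axes as the cup's.
- cup_lip (a point): Middle of the pouring lip, at (+86, 0, +43) mm in the cup's frame. Axes as the cup's.
- feeder: Parts feeder, fixed to the bench: a round open stainless bowl on a blue drive base. Origin: centre of its underside, on the bench. The bowl's inner floor is 50 mm above the bench, 84 mm in radius; the wall, 4 mm thick, flares to a rim 110 mm above the bench, 105 mm in outer radius.
- bowl_rim (a point): Centre of the bowl's mouth, level with the rim.
- jog_box: Grey switch box, fixed to the bench, 100 x 120 x 55 mm (x, y, z). Origin: centre of its underside. On top, 4 mm high round lamps: green 43 mm to +y, red 43 mm to -y; the toggle stands between them.
- toggle_tip (a point): Top end of the black toggle bat, 46 mm above its pivot, which lies 57 mm above the bench at the middle of the box (tip 103 mm above the bench). The bat is 14 mm thick at the top, 9 mm at its foot.
- toggle (a joint): Angle of the jog toggle in rad: 0 upright, positive when the tip leans to the box's +y (green lamp), stops at +-0.45. Spring-centred, 0.25 N m/rad (about 2.5 N at the tip at the stop); it springs back when let go.
- nut0: Hexagon nut, brass, 21 mm across flats, 12 mm thick, 22 g, starting in the cup. Origin: centre of one flat face; z along the nut's axis.
- nut1: Hexagon nut, steel, 21 mm across flats, 12 mm thick, 22 g, starting in the cup. Origin: centre of one flat face; z along the nut's axis.
- nut2: Hexagon nut, steel, 21 mm across flats, 12 mm thick, 22 g, starting in the cup. Origin: centre of one flat face; z along the nut's axis.
- nut3: Hexagon nut, brass, 21 mm across flats, 12 mm thick, 22 g, starting in the cup. Origin: centre of one flat face; z along the nut's axis.
- nut4: Hexagon nut, steel, 21 mm across flats, 12 mm thick, 22 g, starting in the cup. Origin: centre of one flat face; z along the nut's axis.
- nut5: Hexagon nut, steel, 21 mm across flats, 12 mm thick, 22 g, starting in the cup. Origin: centre of one flat face; z along the nut's axis.
- bar_stub: Bystander. Steel bar stub, standing, 40 mm diameter, 70 mm high. Origin: underside.
- oil: Bystander. White oil bottle with red cap, closed, 60 mm diameter, 150 mm high. Origin: underside.
- driver: Bystander. Blue-handled screwdriver lying on the bench along its x, at the far side of the feeder. Origin: underside, near its middle.
- bolt: Bystander. Bolt standing on its head, head 38 mm diameter, 60 mm high. Origin: underside.
Mind the look-alikes: they are no part of the job. Leave any blue or purple look-alike of the cup alone.

How it is judged:
By the outcome, as a careful person would: the job done as asked, in the order asked, and still so for the second after the job is handed in, with the robot touching nothing.
It also fails if it takes over 69 s, if anything falls off the work surface, if the arm or the gripper's body presses on something with over 40 N, if the wrist force passes 120 N, or if a joint passes its speed limit or range.

## Working session

There is one attempt and no reset: what is moved stays moved. The work goes in short steps, Python scripts to look and compute and a tool call to move; the robot and the scene stay as the last step left them, time stands still between calls to the robot, and variables do not carry over. Pictures are saved under pics/ and viewed, and the job is handed in when it is done.

Besides the shell and the picture viewer there is one more tool, called as name(argument=value, ...) on one line, values as JSON. arm_command: Moves the arm, as the interface text tells. Its arguments: {"type":"object","properties":{"commands":{"type":"array","items":{"type":"array"}},"grip":{"type":"number"}},"required":["commands"]}

```bash
mkdir -p pics; cat > h.py <<'E'
import numpy as np, cv2, pickle
from workcell import robot
def snap(n,tag):
    s=robot.snapshot(n); cv2.imwrite(f'pics/{tag}.png',s['frame'][:,:,::-1]); pickle.dump(s,open(f'pics/{tag}.pkl','wb')); return s
def load(tag): return pickle.load(open(f'pics/{tag}.pkl','rb'))
def K(s): return np.array([[s['fx'],0,s['cx']],[0,s['fy'],s['cy']],[0,0,1.]])
def ray(s,uv):
    p=cv2.undistortPoints(np.array(uv,float).reshape(-1,1,2),K(s),np.array(s['distortion'],float)).reshape(-1,2)
    R=np.array(s['R']);t=np.array(s['t']); d=np.c_[p,np.ones(len(p))]@R; return -R.T@t,d
def onplane(s,uv,z):
    c,d=ray(s,uv); k=(z-c[2])/d[:,2]; return c+k[:,None]*d
def depthpts(s,uv):
    c,d=ray(s,uv); uv=np.round(np.array(uv)).astype(int).reshape(-1,2); return c+d*s['z_map'][uv[:,1],uv[:,0]][:,None]
def proj(s,X):
    R=np.array(s['R']);r,_=cv2.Rodrigues(R); return cv2.projectPoints(np.array(X,float).reshape(-1,1,3),r,np.array(s['t'],float),K(s),np.array(s['distortion'],float))[0].reshape(-1,2)
E
python3 - <<'E'
from h import *
print(robot.get_state())
for n in('scene','top','wrist'):
    s=snap(n,n+'0'); print(n,s['fx'],s['R'],s['t'],s['distortion'])
a=[cv2.imread(f'pics/{n}0.png') for n in('scene','top')]
E
```

```text
{'time': 0.0, 'q': array([-63.72601031,  39.53516101, -11.1457158 ,  89.74691302,
         9.01057773,  51.71094039, -12.32396127]), 'joint_vel': array([-0.06252304, -0.00743758,  0.009875  , -0.03224437,  0.03064238,
       -0.05166704, -0.03814652]), 'effort': array([ 7.92096180e-04, -5.39601624e+01, -1.26655273e+00, -1.58546054e+01,
        9.08382732e-03,  9.16301185e-03,  3.39837129e-06]), 'tool_pos': array([257.31979629, 568.822151  , 230.45342425]), 'ee_rot': array([1.79993961e+02, 1.11110293e-01, 6.56674592e+01]), 'ft_force': array([ 0.43274636, -0.9885797 ,  0.3976103 ]), 'torque': array([-0.00417147, -0.04799234, -0.03006632]), 'gripper_width': 85.45372303855446}
scene 429.2492432526059 [[-0.8650214   0.50138897  0.01862978]
 [ 0.37511706  0.67093719 -0.63963308]
 [-0.33320438 -0.54630795 -0.76845459]] [ 428.95323785 -216.34323435 1418.3088201 ] [-0.1270636  0.         0.         0.         0.       ]
top 484.2574589389676 [[ 0.00633585 -0.99995999 -0.00631535]
 [-0.98322523 -0.00507833 -0.18232486]
 [ 0.1822855   0.0073646  -0.98321806]] [  71.70137559  535.97577354 1230.68723906] [-0.19099647  0.          0.          0.          0.        ]
wrist 342.4542854923996 [[ 0.41181025  0.9112684  -0.00148867]
 [ 0.86640595 -0.3910292   0.31054291]
 [ 0.28240583 -0.12917454 -0.9505582 ]] [-624.82438239  -39.63545181  380.38623923] [-0.04366336  0.          0.          0.          0.        ]
```

View pics/scene0.png

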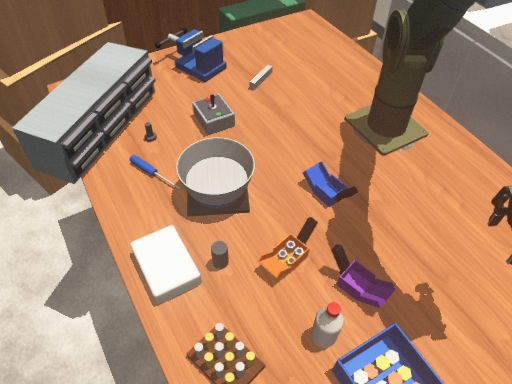

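View pics/top0.png

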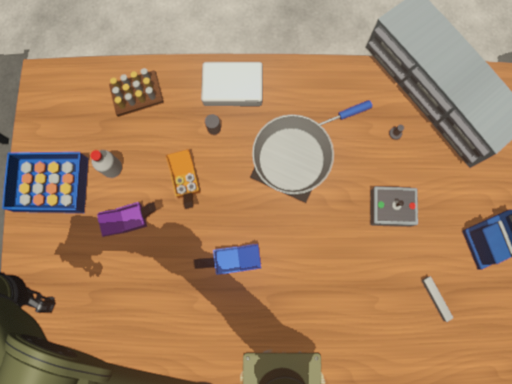

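View pics/wrist0.png

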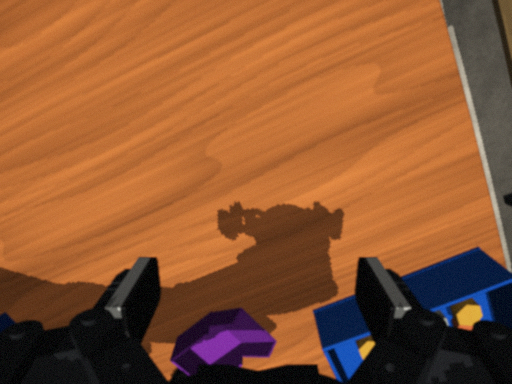

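The top view shows three scoop cups: the orange one holding nuts at (183,172), a purple one at (125,220) and a blue one at (237,258). The bowl is at (292,154), and the jog box at (397,206) has its green lamp on the left and red on the right. The orange cup with nuts fits the description, so I'll confirm it in a crop and measure.

```bash
python3 - <<'E'
from h import *
s=load('top0'); im=s['frame'][:,:,::-1].copy()
z=np.hstack([cv2.resize(im[140:220,150:230],(400,400),interpolation=cv2.INTER_CUBIC),cv2.resize(im[170:250,350:430],(400,400),interpolation=cv2.INTER_CUBIC)])
cv2.imwrite('pics/crop1.png',z)
print('table pts z', [depthpts(s,[p])[0].round(1) for p in [(330,250),(183,230),(292,154),(397,206),(381,205),(411,206),(188,201),(181,155)]])
s2=load('scene0'); i2=s2['frame'][:,:,::-1]
z=np.hstack([cv2.resize(i2[210:290,250:330],(400,400),interpolation=cv2.INTER_CUBIC),cv2.resize(i2[80:160,170:250],(400,400),interpolation=cv2.INTER_CUBIC)])
cv2.imwrite('pics/crop2.png',z)
E
```

```text
table pts z [array([ 372.7, -129.9,    0.7]), array([ 4.248e+02,  2.689e+02, -4.000e-01]), array([625.7, -25.2,  51.2]), array([ 484.5, -302.3,   60.4]), array([ 487. , -258.8,   61. ]), array([ 484.7, -341.4,   58.5]), array([490.2, 243.6,  93.9]), array([626.5, 275.9,  32.7])]
```

View pics/crop1.png

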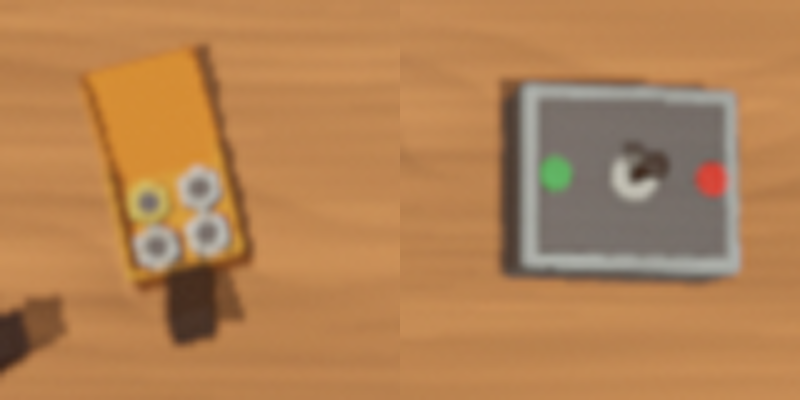

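View pics/crop2.png

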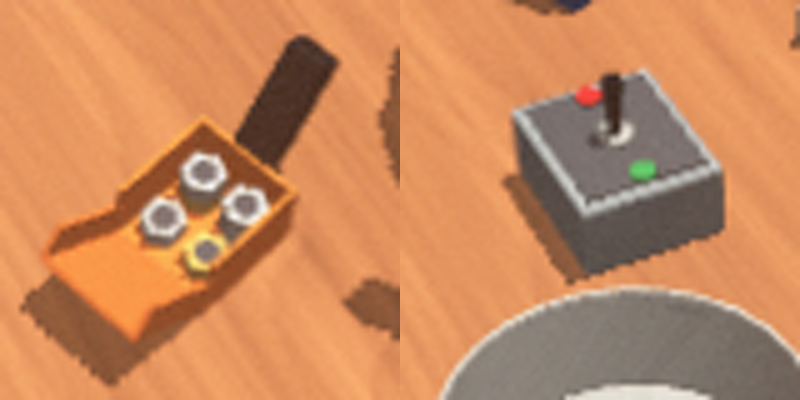

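```bash
python3 - <<'E'
from h import *
s=load('top0'); s2=load('scene0')
c=lambda x,y,ox,oy:(ox+x/5-.4,oy+y/5-.4)
L=onplane(s,[c(82,75,150,140),c(205,45,150,140)],43);Rr=onplane(s,[c(137,282,150,140),c(248,262,150,140)],42)
print('lip',L,'mid',L.mean(0),'w',np.linalg.norm(L[0]-L[1])); print('rear',Rr,Rr.mean(0),np.linalg.norm(Rr[0]-Rr[1]))
d=L.mean(0)-Rr.mean(0); print('len',np.linalg.norm(d[:2]),'yaw',np.degrees(np.arctan2(d[1],d[0])))
# scene: lip corners and rear corners
L2=onplane(s2,[c(42,255,250,210),c(140,338,250,210)],43);R2=onplane(s2,[c(203,118,250,210),c(297,188,250,210)],42)
print('scene lip',L2,L2.mean(0),'rear',R2,R2.mean(0)); d=L2.mean(0)-R2.mean(0); print(np.linalg.norm(d[:2]),np.degrees(np.arctan2(d[1],d[0])))
# grip dark mask via depth top
z=s['z_map']; v,u=np.mgrid[185:215,178:200]; P=depthpts(s,np.c_[u.ravel(),v.ravel()]); rgb=s['frame'][v.ravel(),u.ravel()]
m=(P[:,2]>46)&(rgb.max(1)<110); print('grip pts',m.sum(),P[m].mean(0),P[m].min(0),P[m].max(0))
# bowl rim ellipse: depth points near z 110
v,u=np.mgrid[100:215,235:350]; P=depthpts(s,np.c_[u.ravel(),v.ravel()]); m=(P[:,2]>104)&(P[:,2]<116)
p=P[m][:,:2]; A=np.c_[2*p,np.ones(len(p))]; x=np.linalg.lstsq(A,(p**2).sum(1),rcond=None)[0]; print('bowl',x[:2],np.sqrt(x[2]+x[:2]@x[:2]),m.sum())
# lamps
for n,(lo) in {'g':0,'r':1}.items():
    f=s['frame'].astype(int); a=f[...,1]-f[...,0] if n=='g' else f[...,0]-np.maximum(f[...,1],f[...,2])
    M=np.zeros(a.shape,bool); M[180:230,365:425]=(a[180:230,365:425]>(40 if n=='g' else 80)); vv,uu=np.nonzero(M); print(n,len(uu),onplane(s,[(uu.mean(),vv.mean())],59))
# toggle tip in scene
print('tip px scene',c(612,75,90,80),c(612,75,170-80,80))
for q in [c(612-400,75,170,80)]: print('tip on z103',onplane(s2,[q],100))
print('tip top', onplane(s,[c(654-400,160,350,170)],103))
E
```

```text
lip [[624.99087003 315.45911289  43.        ]
 [641.81149598 248.65596046  43.        ]] mid [633.40118301 282.05753668  43.        ] w 68.88827645048485
rear [[511.5113121  281.19001252  42.        ]
 [522.6815205  221.88358316  42.        ]] [517.0964163  251.53679784  42.        ] 60.34920147998115
len 120.24273057908104 yaw 14.70403497220816
scene lip [[643.13010958 255.60663105  43.        ]
 [625.64919497 317.26158598  43.        ]] [634.38965227 286.43410851  43.        ] rear [[531.71296759 226.27717766  42.        ]
 [513.71962859 284.5419629   42.        ]] [522.71629809 255.40957028  42.        ]
115.90280414206175 15.526093429396282
grip pts 127 [494.61449656 246.41352689  78.69069829] [473.15664159 233.48440226  49.37918817] [518.53659669 262.97471721  97.71929545]
bowl [612.05992832 -22.96890658] 101.84910643728121 495
g 32 [[ 488.60836402 -258.02425485   59.        ]]
r 30 [[ 486.01665781 -343.53059789   59.        ]]
tip px scene (212.0, 94.6) (212.0, 94.6)
tip on z103 [[ 486.25718025 -306.30828762  100.        ]]
tip top [[ 489.61045777 -299.27574781  103.        ]]
```

```bash
cat >> h.py <<'E'
from scipy.spatial.transform import Rotation as Ro
def go(xyz,yaw):
    st=robot.get_state(); p=np.array(st['tool_pos']); R=Ro.from_euler('xyz',st['ee_rot'],degrees=True).as_matrix()
    d=R.T@(np.array(xyz)-p)/1000; dy=-((yaw-st['ee_rot'][2]+180)%360-180)
    print('t %.2f'%st['time'],'pos',p.round(1),'rot',np.round(st['ee_rot'],1),'F',np.round(st['ft_force'],1),'w %.1f'%st['gripper_width']); print('-> shift',d.round(4),'turn',round(dy,1)); return d,dy
def circ(p):
    A=np.c_[2*p,np.ones(len(p))]; x=np.linalg.lstsq(A,(p**2).sum(1),rcond=None)[0]; return x[:2],np.sqrt(x[2]+x[:2]@x[:2])
E
python3 - <<'E'
from h import *
for n,(a,b,c,d) in {'top0':(100,215,235,350),'scene0':(130,220,165,265)}.items():
    s=load(n); v,u=np.mgrid[a:b,c:d]; P=depthpts(s,np.c_[u.ravel(),v.ravel()])
    for lo,hi in((106,115),(48,53)):
        m=(P[:,2]>lo)&(P[:,2]<hi)
        if hi<60: m&=np.hypot(P[:,0]-615,P[:,1]+23)<80
        p=P[m][:,:2]; x,r=circ(p)
        for _ in range(5):
            e=abs(np.hypot(*(p-x).T)-r); x,r=circ(p[e<5])
        print(n,lo,m.sum(),x.round(1),r.round(1),'mean',p.mean(0).round(1),'ext',p.min(0).round(1),p.max(0).round(1))
s=load('top0')
for nm,px in dict(stub=(213,124),oilcap=(97,155),blue=(237,258),purple=(125,220),driver=(355,110),bolt=(397,131),white=(232,84)).items(): print(nm,depthpts(s,[px])[0].round(0))
go((491,246,180),105)
E
```

```text
top0 106 409 [612. -23.] 102.0 mean [619.5 -23. ] ext [ 509.2 -126.1] [716.5  81.2]
top0 48 1660 [615.  -23.8] 56.9 mean [614.3 -23. ] ext [ 535.5 -100.7] [693.6  55.1]
scene0 106 377 [615.4 -22.5] 102.5 mean [614.4 -28.3] ext [ 511.2 -127.7] [719.3  82.9]
scene0 48 1253 [610.  -34.4] 53.0 mean [611.6 -33.2] ext [ 535.6 -102.8] [691.9  32.9]
stub [703. 187.  70.]
oilcap [597. 472. 149.]
blue [350. 121.   5.]
purple [450. 432.  -1.]
driver [ 761. -206.   28.]
bolt [ 695. -317.   47.]
white [828. 139.  46.]
t 0.15 pos [257.4 569.  230.7] rot [1.80e+02 1.00e-01 6.57e+01] F [-0.1  0.2  0.5] w 85.4
-> shift [-0.198   0.3459  0.051 ] turn -39.3
```

arm_command(commands=[[[-0.198, 0.346, 0.05], -39.3], [[-0.198, 0.346, 0.05], -39.3], [[-0.198, 0.346, 0.05], -39.3], [[-0.198, 0.346, 0.05], -39.3], [[-0.198, 0.346, 0.05], -39.3], [[-0.198, 0.346, 0.05], -39.3], [[-0.198, 0.346, 0.05], -39.3], [[-0.198, 0.346, 0.05], -39.3]])

```text
time: 1.15
tool_pos: [492.4, 242.7, 180.2]
ee_rot: [-179.9, 0.2, 104.6]
ft_force: [-1.0, 0.4, 1.1]
gripper_width: 85.4
```

```bash
python3 - <<'E'
from h import *
go((491,246,50),105)
s=snap('wrist','wrist1')
v,u=np.mgrid[0:384:2,0:512:2]; P=depthpts(s,np.c_[u.ravel(),v.ravel()]); rgb=s['frame'][v.ravel(),u.ravel()].astype(int)
m=(P[:,2]>46)&(P[:,2]<100)&(rgb.max(1)<110)&(np.hypot(P[:,0]-491,P[:,1]-246)<60); print(m.sum(), P[m].mean(0), [P[m&(abs(P[:,2]-71)<6)].mean(0)])
E
```

```text
t 1.15 pos [492.4 242.7 180.2] rot [-179.9    0.2  104.6] F [-1.   0.4  1.1] w 85.4
-> shift [ 0.0039 -0.0003  0.1302] turn -0.4
324 [490.71167744 247.47360116  81.43561708] [array([502.93739567, 250.10042944,  71.71809461])]
```

View pics/wrist1.png

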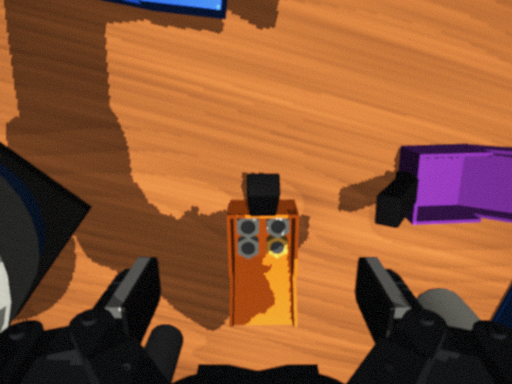

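arm_command(commands=[[[0.004, 0.001, 0.05], -0.4], [[0.004, 0.001, 0.09], -0.4], [[0.004, 0.001, 0.12], -0.4], [[0.004, 0.001, 0.13], -0.4], [[0.004, 0.001, 0.13], -0.4]])

```text
time: 1.82
tool_pos: [490.3, 250.7, 50.8]
ee_rot: [-179.9, 0.0, 105.4]
ft_force: [-0.1, 0.3, 0.1]
gripper_width: 85.6
```

arm_command(commands=[[[0, 0, 0], 0], [[0, 0, 0], 0], [[0, 0, 0], 0], [[0, 0, 0], 0], [[0, 0, 0], 0], [[0, 0, 0], 0]], grip=1)

```text
time: 2.58
tool_pos: [490.8, 250.2, 51.6]
ee_rot: [-179.9, 0.1, 105.3]
ft_force: [-0.0, -1.8, 5.6]
gripper_width: 23.8
```

```bash
python3 - <<'E'
from h import *
go((492,247,180),105)
s=snap('wrist','wrist2')
E
```

```text
t 2.58 pos [490.8 250.2  51.6] rot [-1.799e+02  1.000e-01  1.053e+02] F [-0.  -1.8  5.6] w 23.8
-> shift [-0.0035  0.0002 -0.1284] turn 0.3
```

View pics/wrist2.png

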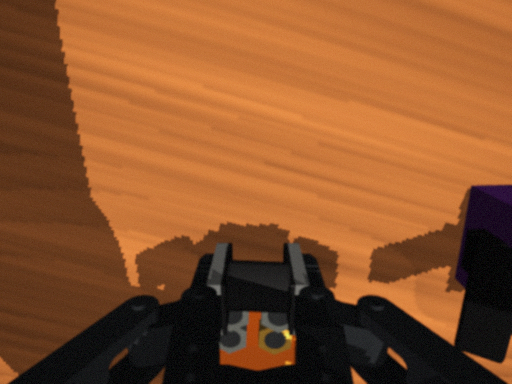

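Gripped at 23.8 mm. I'll lift slowly and then look for any slip.

arm_command(commands=[[[0, 0, -0.015], 0], [[0, 0, -0.035], 0], [[0, 0, -0.06], 0], [[0, 0, -0.085], 0], [[0, 0, -0.105], 0], [[0, 0, -0.115], 0], [[0, 0, -0.115], 0]])

```text
time: 3.5
tool_pos: [491.0, 250.3, 167.2]
ee_rot: [-180.0, 0.0, 105.3]
ft_force: [0.4, 0.3, -2.6]
gripper_width: 23.4
```

```bash
python3 - <<'E'
from h import *
go((614,258,165),0)
s=snap('scene','scene3'); 
im=s['frame'][:,:,::-1]; cv2.imwrite('pics/scene3c.png',cv2.resize(im[130:330,200:400],(600,600),interpolation=cv2.INTER_CUBIC))
E
```

```text
t 3.50 pos [491.  250.3 167.2] rot [-180.     0.   105.3] F [ 0.4  0.3 -2.6] w 23.4
-> shift [-0.0251  0.1207  0.0022] turn 105.3
```

View pics/scene3c.png

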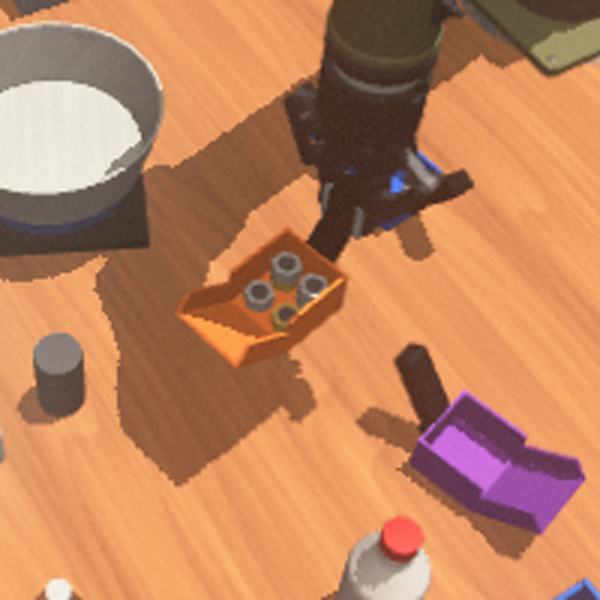

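arm_command(commands=[[[-0.003, 0.015, 0], 10], [[-0.006, 0.03, 0], 20], [[-0.009, 0.045, 0], 30], [[-0.012, 0.06, 0], 40], [[-0.015, 0.075, 0], 50], [[-0.018, 0.09, 0], 60], [[-0.022, 0.105, 0], 70], [[-0.025, 0.121, 0], 80]])

```text
time: 4.55
tool_pos: [613.5, 257.6, 164.8]
ee_rot: [179.9, 0.2, 25.0]
ft_force: [-0.3, 0.2, -2.8]
gripper_width: 23.4
```

```bash
python3 - <<'E'
from h import *
go((614,250,97),0)
E
```

```text
t 4.55 pos [613.5 257.6 164.8] rot [179.9   0.2  25. ] F [-0.3  0.2 -2.8] w 23.4
-> shift [-0.0024  0.0071  0.0678] turn 25.0
```

arm_command(commands=[[[-0.002, 0.005, 0.01], 9], [[-0.002, 0.007, 0.025], 18], [[-0.002, 0.007, 0.04], 25], [[-0.002, 0.007, 0.055], 25], [[-0.002, 0.007, 0.065], 25], [[-0.002, 0.007, 0.068], 25], [[-0.002, 0.007, 0.068], 25]])

```text
time: 5.42
tool_pos: [614.6, 250.2, 96.9]
ee_rot: [179.8, 0.2, 0.0]
ft_force: [-1.3, -0.0, -3.1]
gripper_width: 23.4
```

```bash
python3 - <<'E'
from h import *
go((614,224,97),0)
s=snap('scene','scene4'); 
im=s['frame'][:,:,::-1]; cv2.imwrite('pics/scene4c.png',cv2.resize(im[130:330,150:350],(600,600),interpolation=cv2.INTER_CUBIC))
E
```

```text
t 5.42 pos [614.6 250.2  96.9] rot [179.8   0.2   0. ] F [-1.3 -0.  -3.1] w 23.4
-> shift [-0.0006  0.0262 -0.    ] turn 0.0
```

View pics/scene4c.png

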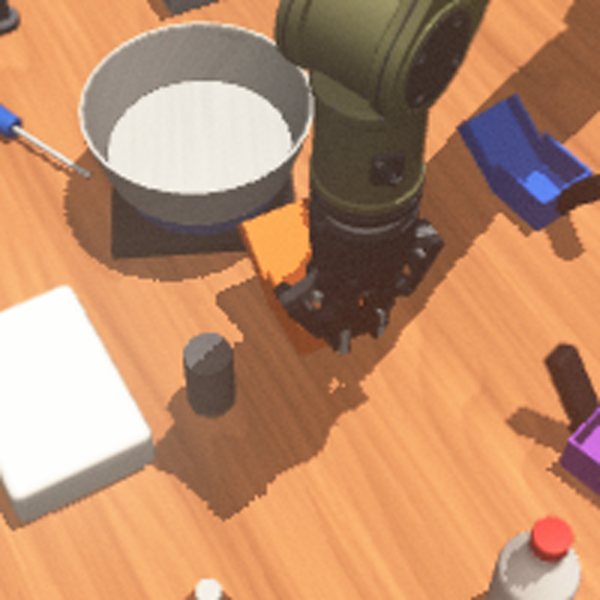

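arm_command(commands=[[[0, 0.01, 0], 0], [[0, 0.018, 0], 0], [[0, 0.022, 0], 0], [[0, 0.025, 0], 0], [[0, 0.028, 0], 0], [[0, 0.028, 0], 0]])

```text
time: 6.22
tool_pos: [614.7, 225.4, 97.7]
ee_rot: [-179.9, 0.1, 0.1]
ft_force: [-1.0, 5.0, -2.7]
gripper_width: 23.6
```

Contact at 5 N, in line with the predicted lip position. Next I'll pivot the cup in the jaws about the lip, which is caught under the flared outer wall.

arm_command(commands=[[[0, 0.005, -0.005], 0], [[0, 0.008, -0.011], 0], [[0, 0.01, -0.018], 0], [[0, 0.012, -0.025], 0], [[0, 0.012, -0.025], 0]])

```text
time: 6.85
tool_pos: [614.2, 216.3, 123.4]
ee_rot: [-179.7, 0.1, 0.2]
ft_force: [-1.1, 6.3, -1.6]
gripper_width: 22.9
```

```bash
python3 - <<'E'
from h import *
go((614,224,97),0)
s=snap('scene','scene5'); t=snap('top','top5')
im=s['frame'][:,:,::-1]; cv2.imwrite('pics/scene5c.png',cv2.resize(np.hstack([im[180:280,200:300],t['frame'][100:200,160:260,::-1]]),(800,400),interpolation=cv2.INTER_CUBIC))
E
```

```text
t 6.85 pos [614.2 216.3 123.4] rot [-1.797e+02  1.000e-01  2.000e-01] F [-1.1  6.3 -1.6] w 22.9
-> shift [-0.0001 -0.0075  0.0264] turn 0.2
```

View pics/scene5c.png

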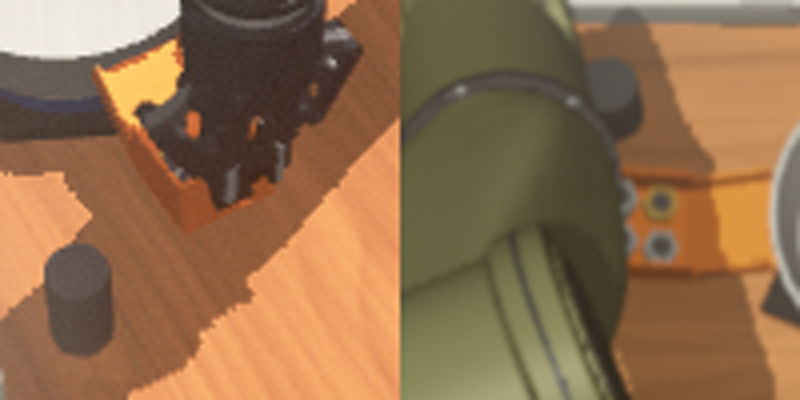

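```bash
cat >> h.py <<'E'
def tilt(s,box,show=True):
    "orange pixels: profile of z along world y"
    a,b,c,d=box; v,u=np.mgrid[a:b,c:d]; P=depthpts(s,np.c_[u.ravel(),v.ravel()]); f=s['frame'][v.ravel(),u.ravel()].astype(float)
    hsv=cv2.cvtColor(s['frame'],cv2.COLOR_RGB2HSV)[v.ravel(),u.ravel()]
    m=(hsv[:,0]>5)&(hsv[:,0]<25)&(hsv[:,1]>140)&(P[:,2]>20)&(P[:,2]<260)
    q=P[m]; 
    for y in np.arange(np.floor(q[:,1].min()/10)*10,q[:,1].max(),10):
        k=(q[:,1]>=y)&(q[:,1]<y+10)
        if k.sum()>3: print(int(y),k.sum(),'x %.0f..%.0f'%(q[k,0].min(),q[k,0].max()),'z',np.percentile(q[k,2],[5,50,95]).round(0))
E
python3 - <<'E'
from h import *
tilt(load('top0'),(145,205,160,205)); print()
tilt(load('top5'),(130,175,200,262)); print(); tilt(load('scene5'),(180,250,215,280))
E
```

```text
220 13 x 526..542 z [21. 40. 43.]
230 41 x 486..582 z [23. 43. 87.]
240 58 x 494..619 z [24. 43. 83.]
250 73 x 484..641 z [22. 46. 86.]
260 55 x 502..639 z [22. 35. 58.]
270 62 x 514..636 z [21. 32. 43.]
280 70 x 513..636 z [23. 33. 44.]
290 75 x 531..631 z [22. 33. 43.]
300 83 x 556..631 z [23. 35. 51.]
310 8 x 615..623 z [37. 49. 55.]

80 89 x 578..643 z [ 82.  86. 105.]
90 99 x 578..643 z [ 75.  82. 101.]
100 89 x 578..643 z [73. 78. 98.]
110 101 x 578..642 z [67. 73. 89.]
120 103 x 577..643 z [63. 68. 88.]
130 98 x 578..642 z [59. 64. 98.]
140 82 x 578..643 z [ 59.  71. 100.]
150 48 x 578..642 z [ 61.  76. 101.]
160 86 x 577..643 z [ 63.  70. 103.]
170 22 x 578..643 z [ 63.  72. 107.]

70 28 x 583..635 z [85. 89. 91.]
80 95 x 584..646 z [82. 86. 94.]
90 89 x 588..646 z [ 77.  82. 101.]
100 53 x 599..646 z [74. 78. 97.]
110 23 x 630..647 z [70. 80. 93.]
120 30 x 594..646 z [64. 69. 87.]
130 27 x 598..646 z [62. 74. 99.]
140 24 x 630..646 z [ 61.  80. 100.]
150 23 x 642..646 z [ 65.  91. 103.]
160 20 x 643..646 z [ 65.  84. 104.]
170 28 x 582..646 z [ 66.  93. 105.]
180 28 x 639..646 z [ 68.  92. 107.]
190 146 x 581..646 z [ 67.  81. 106.]
200 17 x 584..678 z [ 70.  89. 224.]
220 6 x 612..679 z [137. 156. 205.]
```

Depth shows the chute slope has dropped to about 24°, which means the cup has tilted about 11° about the held lip. The method works, so I'll continue to about 30°.

arm_command(commands=[[[0, 0.005, -0.006], 0], [[0, 0.009, -0.013], 0], [[0, 0.014, -0.021], 0], [[0, 0.019, -0.029], 0], [[0, 0.025, -0.037], 0], [[0, 0.029, -0.042], 0], [[0, 0.029, -0.042], 0]])

```text
time: 7.82
tool_pos: [614.6, 186.7, 165.5]
ee_rot: [-179.7, 0.1, 0.2]
ft_force: [-1.1, 3.9, -2.4]
gripper_width: 23.3
```

```bash
python3 - <<'E'
from h import *
go((614,224,97),0)
s=snap('scene','scene6'); t=snap('top','top6')
im=s['frame'][:,:,::-1]; cv2.imwrite('pics/scene6c.png',cv2.resize(np.hstack([im[180:280,200:300],t['frame'][100:200,160:260,::-1]]),(800,400),interpolation=cv2.INTER_CUBIC))
tilt(t,(130,175,200,262)); print(); tilt(s,(180,250,215,280))
E
```

```text
t 7.83 pos [614.6 186.7 165.5] rot [-1.797e+02  1.000e-01  2.000e-01] F [-1.1  3.9 -2.4] w 23.3
-> shift [-0.0004 -0.0369  0.0687] turn 0.2
80 85 x 579..644 z [ 83.  88. 107.]
90 106 x 578..644 z [ 81.  86. 105.]
100 92 x 579..644 z [ 80.  85. 104.]
110 96 x 579..642 z [80. 85. 99.]
120 106 x 579..643 z [ 80.  83. 114.]
130 31 x 595..643 z [ 78.  83. 101.]

70 18 x 587..637 z [85. 87. 89.]
80 43 x 591..646 z [ 83.  88. 106.]
90 40 x 615..646 z [ 83.  87. 104.]
100 45 x 611..646 z [ 82.  86. 104.]
110 40 x 606..646 z [ 83.  85. 102.]
120 43 x 604..646 z [ 81.  83. 109.]
130 21 x 606..646 z [ 81. 101. 120.]
140 21 x 645..647 z [ 80. 107. 127.]
150 28 x 624..646 z [ 87. 112. 132.]
160 27 x 644..647 z [ 93. 117. 138.]
170 44 x 584..646 z [ 99. 138. 147.]
180 122 x 582..647 z [116. 131. 141.]
190 172 x 582..659 z [108. 115. 142.]
```

View pics/scene6c.png

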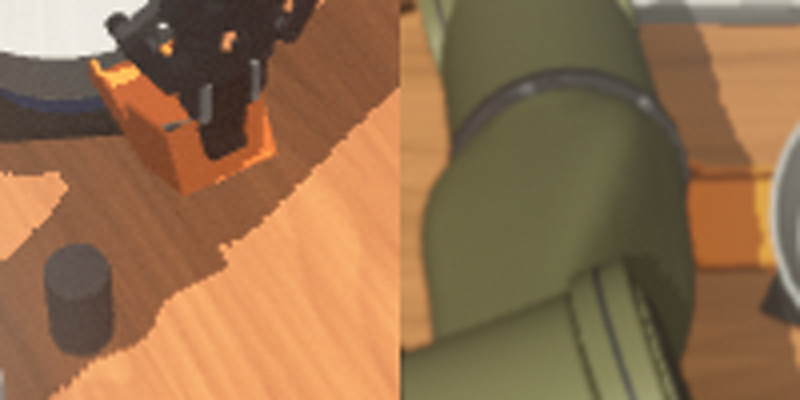

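Tilt is about 30°, with the chute nearly level and the nuts still back. I'll back off, lift and carry the cup over the bowl.

arm_command(commands=[[[0, -0.005, 0], 0], [[0, -0.012, -0.005], 0], [[0, -0.015, -0.017], 0], [[0, -0.015, -0.032], 0], [[0, -0.015, -0.046], 0], [[0, -0.01, -0.055], 0], [[0, -0.002, -0.058], 0], [[0, 0.01, -0.058], 0]])

```text
time: 8.93
tool_pos: [614.6, 175.5, 222.8]
ee_rot: [-179.7, 0.1, 0.2]
ft_force: [0.2, -0.1, -2.5]
gripper_width: 23.5
```

arm_command(commands=[[[0, 0.018, 0], 0], [[0, 0.038, 0], 0], [[0, 0.06, 0], 0], [[0, 0.082, 0], 0], [[0, 0.104, 0], 0], [[0, 0.124, 0], 0], [[0, 0.141, 0], 0], [[0, 0.152, 0], 0]])

```text
time: 9.93
tool_pos: [615.2, 22.1, 222.2]
ee_rot: [-179.7, 0.1, 0.2]
ft_force: [0.1, -0.2, -2.5]
gripper_width: 23.3
```

```bash
python3 - <<'E'
from h import *
go((614,14,157),0)
s=snap('scene','scene7')
im=s['frame'][:,:,::-1]; cv2.imwrite('pics/scene7c.png',cv2.resize(im[100:250,140:340],(800,600),interpolation=cv2.INTER_CUBIC))
E
```

```text
t 9.93 pos [615.2  22.1 222.2] rot [-1.797e+02  1.000e-01  2.000e-01] F [ 0.1 -0.2 -2.5] w 23.3
-> shift [-0.0011  0.0084  0.0651] turn 0.2
```

View pics/scene7c.png

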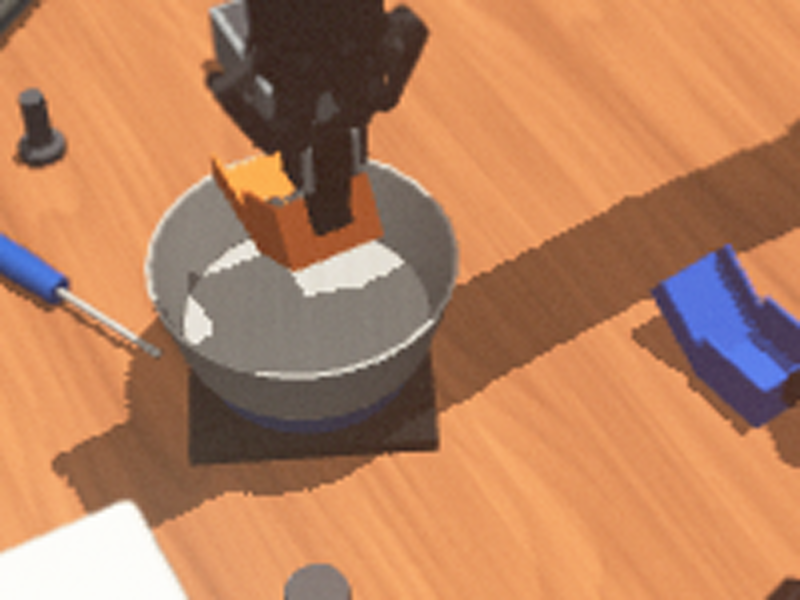

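arm_command(commands=[[[0, 0.0, 0.01], 0], [[0, 0.0, 0.025], 0], [[0, 0.0, 0.042], 0], [[0, 0.002, 0.057], 0], [[0, 0.006, 0.065], 0], [[0, 0.011, 0.067], 0], [[0, 0.016, 0.067], 0], [[0, 0.02, 0.067], 0]])

```text
time: 10.98
tool_pos: [615.7, 1.8, 155.9]
ee_rot: [-179.7, 0.0, 0.1]
ft_force: [0.7, 5.1, -0.3]
gripper_width: 23.6
```

arm_command(commands=[[[0, 0.005, -0.006], 0], [[0, 0.011, -0.012], 0], [[0, 0.017, -0.018], 0], [[0, 0.024, -0.024], 0], [[0, 0.031, -0.029], 0], [[0, 0.038, -0.034], 0], [[0, 0.044, -0.037], 0], [[0, 0.044, -0.037], 0]])

```text
time: 11.98
tool_pos: [616.9, -42.4, 193.7]
ee_rot: [-179.6, -0.1, 0.0]
ft_force: [2.1, 5.5, 1.3]
gripper_width: 23.2
```

```bash
python3 - <<'E'
from h import *
go((614,14,157),0)
s=snap('scene','scene8'); t=snap('top','top8')
im=s['frame'][:,:,::-1]; cv2.imwrite('pics/scene8c.png',cv2.resize(np.hstack([im[110:240,150:280],t['frame'][95:225,230:360,::-1]]),(800,400),interpolation=cv2.INTER_CUBIC))
tilt(s,(110,240,160,260))
E
```

```text
t 11.97 pos [616.9 -42.4 193.7] rot [-1.796e+02 -1.000e-01  0.000e+00] F [2.1 5.5 1.3] w 23.2
-> shift [-0.0029 -0.0562  0.0371] turn 0.0
-110 9 x 647..649 z [ 86.  98. 107.]
-100 7 x 648..650 z [ 95. 106. 109.]
-90 11 x 606..649 z [ 69.  99. 113.]
-80 9 x 647..649 z [ 94. 106. 114.]
-70 17 x 647..649 z [ 97. 114. 133.]
-60 14 x 645..649 z [104. 131. 185.]
-50 23 x 647..649 z [105. 129. 157.]
-40 59 x 585..664 z [125. 168. 238.]
-30 88 x 585..649 z [133. 163. 172.]
-20 124 x 585..649 z [143. 154. 161.]
-10 87 x 585..649 z [143. 148. 153.]
```

View pics/scene8c.png

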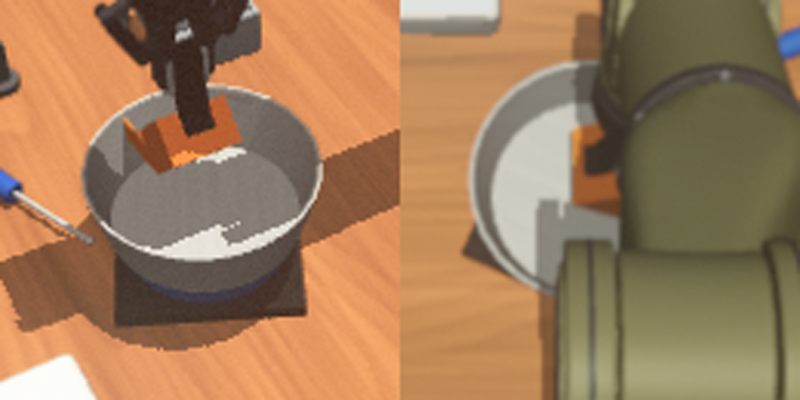

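Tilt is now about 50°: the rear wall's edges run from (y −5, z 145) to (−38, 172). I'll continue to about 85°.

arm_command(commands=[[[0, 0.012, -0.007], 0], [[0, 0.024, -0.012], 0], [[0, 0.037, -0.016], 0], [[0, 0.05, -0.019], 0], [[0, 0.063, -0.02], 0], [[0, 0.077, -0.021], 0], [[0, 0.09, -0.02], 0], [[0, 0.093, -0.02], 0]])

```text
time: 13.08
tool_pos: [616.8, -137.3, 213.2]
ee_rot: [-179.7, -0.2, -0.1]
ft_force: [0.6, 4.5, 0.2]
gripper_width: 23.4
```

```bash
python3 - <<'E'
from h import *
go((614,-80,213),0)
s=snap('scene','scene9'); t=snap('top','top9')
im=s['frame'][:,:,::-1]; cv2.imwrite('pics/scene9c.png',cv2.resize(np.hstack([im[110:240,150:280],t['frame'][95:225,230:360,::-1]]),(800,400),interpolation=cv2.INTER_CUBIC))
tilt(s,(110,240,160,260))
E
```

```text
t 13.07 pos [ 616.8 -137.3  213.2] rot [-1.797e+02 -2.000e-01 -1.000e-01] F [0.6 4.5 0.2] w 23.4
-> shift [-0.0029 -0.0573  0.0005] turn -0.1
-120 7 x 629..649 z [138. 223. 234.]
-110 21 x 588..649 z [ 99. 201. 231.]
-100 84 x 587..650 z [ 98. 197. 211.]
-90 93 x 585..650 z [108. 191. 210.]
-80 112 x 585..649 z [122. 206. 210.]
-70 257 x 584..650 z [146. 183. 209.]
-60 266 x 585..649 z [149. 180. 207.]
```

View pics/scene9c.png

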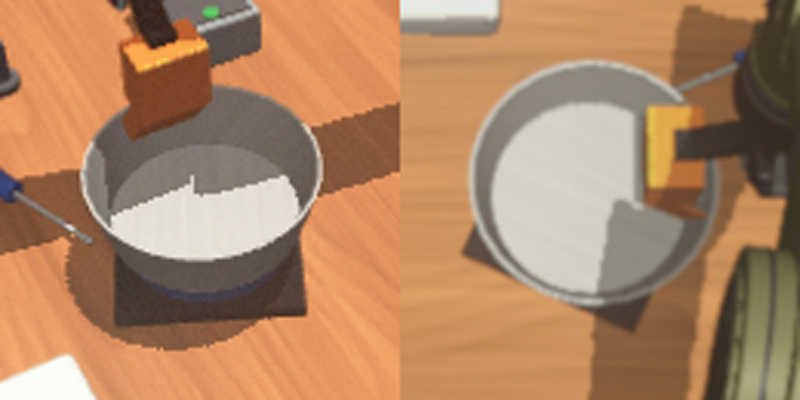

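Tilted to about 87° with the lip inside the bowl. I'll draw back from the wall so the nuts can fall, and shake a little.

arm_command(commands=[[[0, -0.008, 0], 0], [[0, -0.018, 0], 0], [[0, -0.03, 0], 0], [[0, -0.042, 0], 0], [[0, -0.05, 0], 0], [[0, -0.052, 0], 0], [[0, -0.052, 0], 0], [[0, -0.052, 0], 0]])

```text
time: 14.18
tool_pos: [616.8, -85.2, 213.4]
ee_rot: [-179.7, -0.1, -0.0]
ft_force: [-0.1, 0.1, -1.7]
gripper_width: 23.3
```

```bash
python3 - <<'E'
from h import *
go((614,-80,213),0)
s=snap('scene','scene10'); t=snap('top','top10')
im=s['frame'][:,:,::-1]; cv2.imwrite('pics/scene10c.png',cv2.resize(np.hstack([im[110:240,150:280],t['frame'][95:225,230:360,::-1]]),(800,400),interpolation=cv2.INTER_CUBIC))
E
```

```text
t 14.18 pos [616.8 -85.2 213.4] rot [-1.797e+02 -1.000e-01 -0.000e+00] F [-0.1  0.1 -1.7] w 23.3
-> shift [-0.0028 -0.0051  0.0005] turn -0.0
```

View pics/scene10c.png

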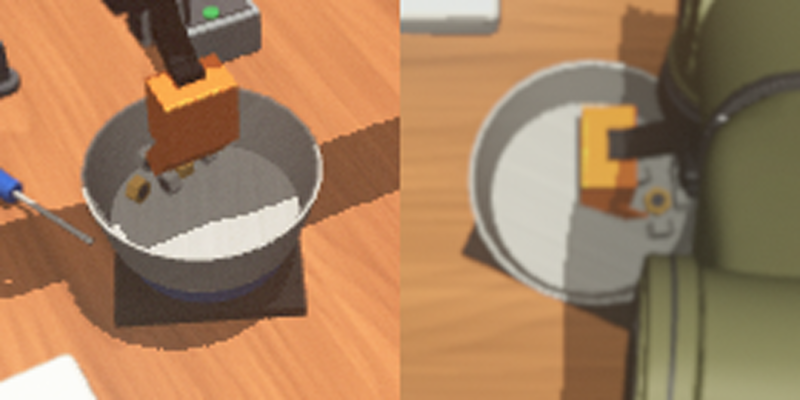

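arm_command(commands=[[[0, -0.01, -0.015], 8], [[0, -0.01, -0.025], -6], [[0, -0.01, -0.03], 8], [[0, 0.0, -0.02], -6], [[0, -0.015, -0.03], 6], [[0, -0.01, -0.02], 0], [[0, -0.01, -0.03], 0], [[0, -0.01, -0.03], 0]])

```text
time: 15.28
tool_pos: [617.6, -75.6, 244.9]
ee_rot: [-179.7, -0.3, -0.2]
ft_force: [0.4, -0.4, -1.1]
gripper_width: 23.2
```

```bash
python3 - <<'E'
from h import *
go((614,-80,213),0)
s=snap('scene','scene11'); t=snap('top','top11'); go((614,-80,213),0)
im=s['frame'][:,:,::-1]; cv2.imwrite('pics/scene11c.png',cv2.resize(np.hstack([im[110:240,150:280],t['frame'][95:225,230:360,::-1]]),(800,400),interpolation=cv2.INTER_CUBIC))
E
```

```text
t 15.28 pos [617.6 -75.6 244.9] rot [-179.7   -0.3   -0.2] F [ 0.4 -0.4 -1.1] w 23.2
-> shift [-0.0038  0.0045  0.0318] turn -0.2
t 15.38 pos [617.1 -75.3 244.1] rot [-1.797e+02 -2.000e-01 -1.000e-01] F [ 0.5 -0.3 -1.8] w 22.9
-> shift [-0.0032  0.0049  0.0311] turn -0.1
```

View pics/scene11c.png

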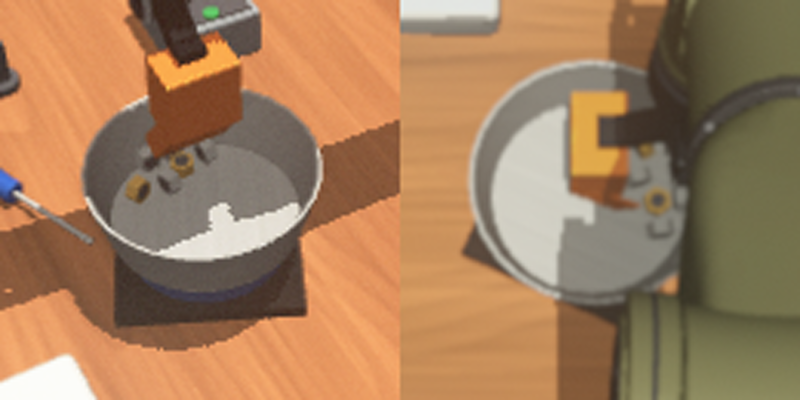

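arm_command(commands=[[[0, -0.01, -0.02], 0], [[0, -0.02, -0.045], 6], [[0, -0.04, -0.06], -6], [[0, -0.06, -0.06], 6], [[0, -0.06, -0.06], 0]])

```text
time: 16.0
tool_pos: [617.1, -12.5, 304.7]
ee_rot: [-179.6, -0.2, 0.1]
ft_force: [-0.4, -1.1, -0.8]
gripper_width: 23.6
```

```bash
python3 - <<'E'
from h import *
s=snap('scene','scene12'); t=snap('top','top12'); w=snap('wrist','wrist12')
im=s['frame'][:,:,::-1]; cv2.imwrite('pics/scene12c.png',cv2.resize(np.hstack([im[110:240,150:280],t['frame'][95:225,230:360,::-1]]),(800,400),interpolation=cv2.INTER_CUBIC))
E
```

```text
(no output)
```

View pics/scene12c.png

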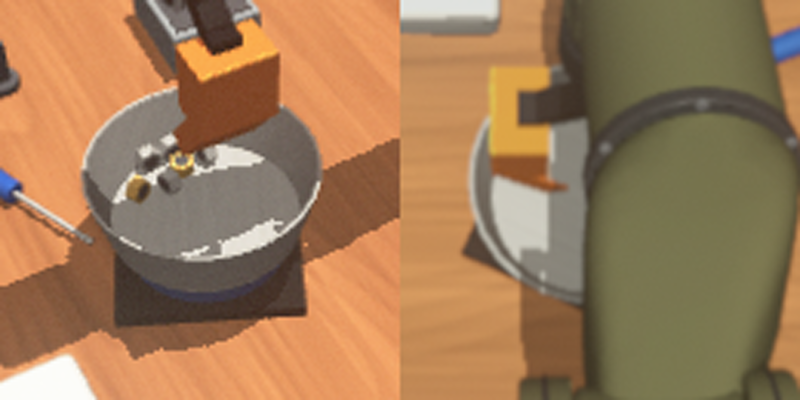

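View pics/wrist12.png

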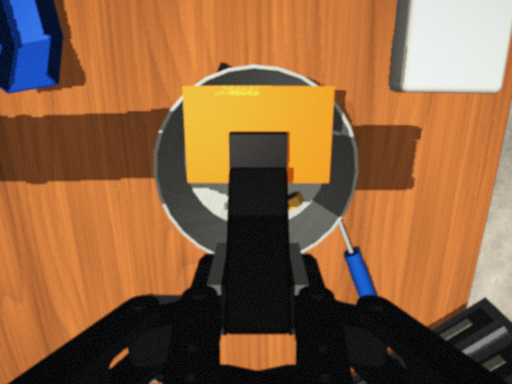

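All six nuts are in the bowl. In the left crop they are brass at (137,188) and (180,163), and steel at (150,155), (168,150), (205,152) and (170,182). Next I'll carry the cup to free bench at x≈560 on the +y side and turn it back upright by pressing the lip on the bench.

arm_command(commands=[[[-0.01, -0.03, 0], 0], [[-0.03, -0.08, 0], 0], [[-0.05, -0.13, 0], 0], [[-0.057, -0.16, 0.02], 0], [[-0.057, -0.165, 0.07], 0], [[-0.057, -0.165, 0.12], 0], [[-0.057, -0.165, 0.15], 0], [[-0.057, -0.165, 0.155], 0]])

```text
time: 17.15
tool_pos: [559.8, 149.4, 148.2]
ee_rot: [-179.8, 0.0, -0.3]
ft_force: [0.4, -0.1, -0.4]
gripper_width: 23.1
```

```bash
python3 - <<'E'
from h import *
go((560,150,131),0)
s=snap('scene','scene13')
im=s['frame'][:,:,::-1]; cv2.imwrite('pics/scene13c.png',cv2.resize(im[130:290,180:340],(600,600),interpolation=cv2.INTER_CUBIC))
tilt(s,(130,290,190,320))
E
```

```text
t 17.15 pos [559.8 149.4 148.2] rot [-179.8    0.    -0.3] F [ 0.4 -0.1 -0.4] w 23.1
-> shift [ 0.0002 -0.0005  0.0172] turn -0.3
-70 12 x 655..668 z [61. 66. 70.]
160 7 x 496..591 z [ 90. 232. 245.]
170 9 x 591..592 z [29. 39. 48.]
180 61 x 527..593 z [ 35. 115. 144.]
190 102 x 527..592 z [ 49. 139. 144.]
200 130 x 528..593 z [ 64. 140. 146.]
210 133 x 526..593 z [ 80. 140. 143.]
220 412 x 528..593 z [ 82. 117. 142.]
```

View pics/scene13c.png

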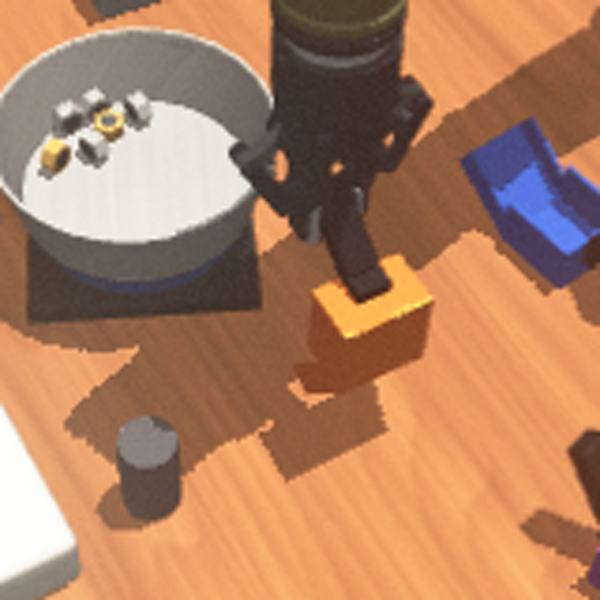

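The cup is empty and six nuts are again visible in the bowl. At this tilt the lip lies behind the grip, so bench pressing would turn it the wrong way. I'll turn it back on the near rim instead, with the chute's underside against the inner edge.

arm_command(commands=[[[0, 0, -0.04], 0], [[0.01, 0.0, -0.09], 0], [[0.03, 0.03, -0.14], 0], [[0.05, 0.08, -0.155], 0], [[0.055, 0.12, -0.155], 0], [[0.055, 0.127, -0.14], 0.3], [[0.055, 0.127, -0.1], 0.3], [[0.055, 0.127, -0.077], 0.3]])

```text
time: 18.2
tool_pos: [613.9, 23.3, 224.7]
ee_rot: [-179.7, -0.0, -0.6]
ft_force: [0.3, 0.2, -0.9]
gripper_width: 23.3
```

arm_command(commands=[[[0, -0.002, 0], 0], [[0, -0.006, 0], 0], [[0, -0.01, 0], 0], [[0, -0.014, 0], 0], [[0, -0.016, 0], 0]])

```text
time: 18.82
tool_pos: [615.1, 36.9, 226.5]
ee_rot: [-179.9, -0.2, -0.7]
ft_force: [-1.4, -5.9, 6.5]
gripper_width: 23.3
```

```bash
python3 - <<'E'
from h import *
go((614.5,35,220),0)
s=snap('scene','scene14')
im=s['frame'][:,:,::-1]; cv2.imwrite('pics/scene14c.png',cv2.resize(im[110:240,160:290],(600,600),interpolation=cv2.INTER_CUBIC))
tilt(s,(110,240,165,285))
E
```

```text
t 18.82 pos [615.1  36.9 226.5] rot [-179.9   -0.2   -0.7] F [-1.4 -5.9  6.5] w 23.3
-> shift [-0.0006  0.0019  0.0065] turn -0.7
-80 7 x 610..666 z [57. 61. 66.]
-70 12 x 656..668 z [61. 67. 72.]
50 4 x 558..648 z [ 83. 118. 124.]
60 12 x 646..648 z [109. 120. 166.]
70 78 x 584..648 z [119. 212. 221.]
80 99 x 583..649 z [137. 218. 221.]
90 113 x 583..648 z [157. 218. 220.]
100 169 x 584..649 z [156. 216. 219.]
110 396 x 583..648 z [159. 193. 217.]
```

View pics/scene14c.png

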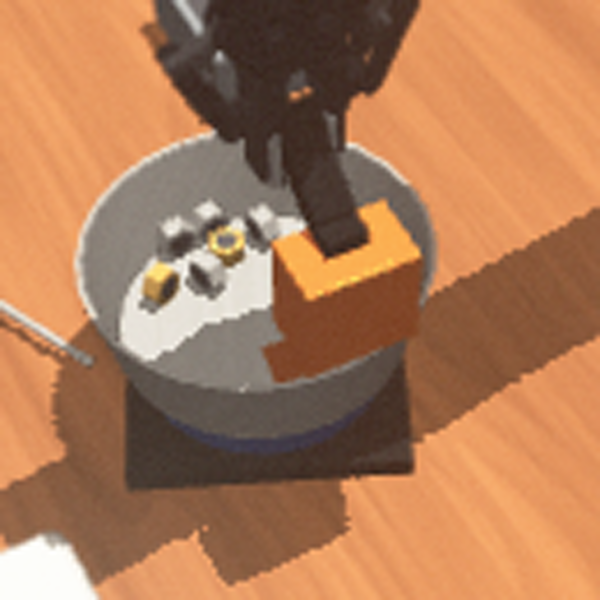

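arm_command(commands=[[[0, -0.011, 0.0], 0], [[0, -0.022, -0.002], 0], [[0, -0.033, -0.003], 0], [[0, -0.044, -0.003], 0], [[0, -0.055, -0.002], 0], [[0, -0.066, -0.0], 0], [[0, -0.077, 0.003], 0], [[0, -0.088, 0.007], 0]])

```text
time: 19.88
tool_pos: [616.5, 126.4, 219.6]
ee_rot: [-179.9, -0.2, -0.7]
ft_force: [0.6, -2.0, 4.5]
gripper_width: 23.3
```

```bash
python3 - <<'E'
from h import *
go((614.5,35,220),0)
s=snap('scene','scene15')
im=s['frame'][:,:,::-1]; cv2.imwrite('pics/scene15c.png',cv2.resize(im[110:240,180:310],(600,600),interpolation=cv2.INTER_CUBIC))
tilt(s,(110,260,205,300))
E
```

```text
t 19.88 pos [616.5 126.4 219.6] rot [-179.9   -0.2   -0.7] F [ 0.6 -2.   4.5] w 23.3
-> shift [-0.0009  0.0914 -0.0007] turn -0.7
60 26 x 591..648 z [108. 111. 130.]
70 12 x 613..648 z [113. 125. 133.]
80 14 x 645..648 z [116. 127. 135.]
90 13 x 645..649 z [121. 129. 139.]
100 15 x 647..648 z [123. 140. 162.]
110 24 x 645..648 z [127. 150. 171.]
120 33 x 587..649 z [130. 156. 182.]
130 58 x 584..649 z [138. 187. 200.]
140 118 x 584..649 z [155. 191. 198.]
150 131 x 585..649 z [175. 184. 191.]
160 144 x 585..649 z [172. 177. 182.]
```

View pics/scene15c.png

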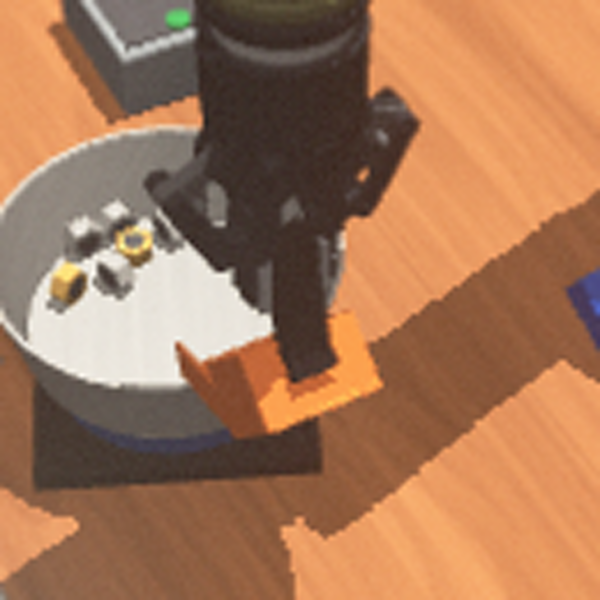

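arm_command(commands=[[[0, -0.009, 0.004], 0], [[0, -0.018, 0.009], 0], [[0, -0.027, 0.015], 0], [[0, -0.036, 0.022], 0], [[0, -0.044, 0.03], 0], [[0, -0.051, 0.037], 0], [[0, -0.057, 0.045], 0], [[0, -0.057, 0.045], 0]])

```text
time: 20.92
tool_pos: [616.4, 188.2, 173.3]
ee_rot: [-179.6, -0.2, -0.4]
ft_force: [0.4, 1.9, 1.5]
gripper_width: 23.6
```

```bash
python3 - <<'E'
from h import *
go((614.5,35,220),0)
s=snap('scene','scene16')
im=s['frame'][:,:,::-1]; cv2.imwrite('pics/scene16c.png',cv2.resize(im[130:260,180:310],(600,600),interpolation=cv2.INTER_CUBIC))
tilt(s,(110,280,205,320))
E
```

```text
t 20.93 pos [616.4 188.2 173.3] rot [-179.6   -0.2   -0.4] F [0.4 1.9 1.5] w 23.6
-> shift [-0.0006  0.1529 -0.0476] turn -0.4
60 6 x 627..647 z [114. 116. 122.]
70 34 x 590..647 z [110. 115. 132.]
80 51 x 590..647 z [108. 112. 131.]
90 41 x 597..648 z [105. 110. 129.]
100 34 x 617..648 z [102. 108. 126.]
110 39 x 612..648 z [ 99. 104. 121.]
120 50 x 608..648 z [ 97. 103. 138.]
130 33 x 584..648 z [ 99. 114. 142.]
140 22 x 645..648 z [106. 126. 144.]
150 26 x 645..648 z [108. 131. 147.]
160 26 x 644..649 z [111. 134. 152.]
170 81 x 569..648 z [119. 145. 155.]
180 181 x 584..648 z [116. 125. 141.]
190 20 x 556..675 z [134. 172. 255.]
200 5 x 563..672 z [199. 238. 248.]
```

View pics/scene16c.png

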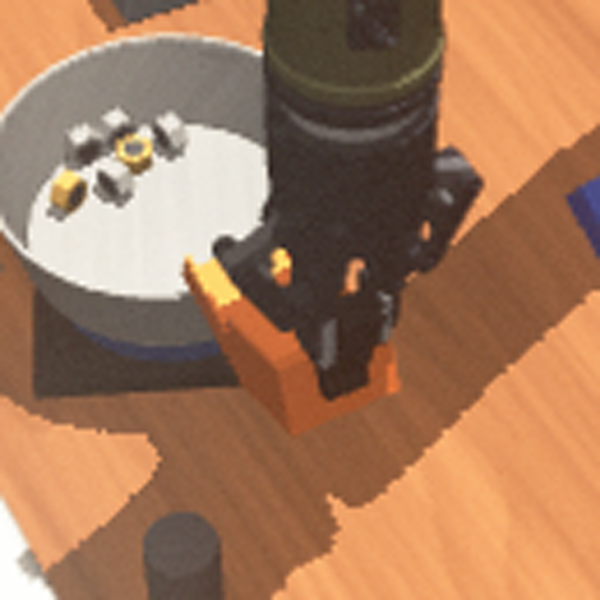

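Tilt is now about 22°. I'll lift off the rim, move to clear bench and press the cup flat.

arm_command(commands=[[[0, -0.005, -0.02], 0], [[-0.005, -0.025, -0.03], 0], [[-0.025, -0.05, -0.03], 0], [[-0.042, -0.06, -0.015], 0], [[-0.046, -0.062, 0.015], 0], [[-0.046, -0.062, 0.05], 0], [[-0.046, -0.062, 0.072], 0], [[-0.046, -0.062, 0.08], 0]])

```text
time: 21.98
tool_pos: [569.0, 251.0, 92.0]
ee_rot: [-179.7, 0.1, -0.4]
ft_force: [-0.1, -0.0, -1.0]
gripper_width: 23.2
```

arm_command(commands=[[[0, 0, 0.003], 0], [[0, 0, 0.007], 0], [[0, 0, 0.011], 0], [[0, 0, 0.015], 0], [[0, 0, 0.015], 0]])

```text
time: 22.6
tool_pos: [569.5, 252.0, 77.9]
ee_rot: [-179.6, -0.0, -0.4]
ft_force: [-1.3, 2.1, 4.0]
gripper_width: 23.3
```

arm_command(commands=[[[0, -0.006, 0.005], 0], [[0, -0.011, 0.009], 0], [[0, -0.016, 0.014], 0], [[0, -0.02, 0.018], 0], [[0, -0.024, 0.022], 0], [[0, -0.027, 0.026], 0], [[0, -0.028, 0.029], 0], [[0, -0.028, 0.029], 0]])

```text
time: 23.6
tool_pos: [570.0, 282.3, 51.5]
ee_rot: [-179.4, -0.1, -0.4]
ft_force: [-3.9, 2.0, 14.7]
gripper_width: 22.8
```

```bash
python3 - <<'E'
from h import *
go((614.5,35,220),0)
s=snap('scene','scene17')
im=s['frame'][:,:,::-1]; cv2.imwrite('pics/scene17c.png',cv2.resize(im[160:310,200:350],(600,600),interpolation=cv2.INTER_CUBIC))
tilt(s,(150,320,205,340))
E
```

```text
t 23.60 pos [570.  282.3  51.5] rot [-1.794e+02 -1.000e-01 -4.000e-01] F [-3.9  2.  14.7] w 22.8
-> shift [ 0.0464  0.2454 -0.1708] turn -0.4
130 8 x 539..599 z [40. 42. 43.]
140 100 x 538..600 z [35. 40. 47.]
150 123 x 537..600 z [27. 34. 55.]
160 117 x 535..601 z [22. 27. 50.]
170 55 x 537..601 z [20. 24. 44.]
180 23 x 344..601 z [20. 30. 40.]
190 12 x 350..602 z [24. 35. 42.]
200 13 x 598..601 z [22. 32. 43.]
210 15 x 598..601 z [22. 35. 44.]
220 14 x 597..601 z [24. 33. 41.]
230 13 x 598..602 z [25. 37. 41.]
240 15 x 599..602 z [22. 33. 42.]
250 31 x 586..602 z [21. 31. 42.]
270 16 x 505..634 z [ 72. 148. 192.]
280 23 x 529..634 z [ 61.  89. 172.]
290 71 x 506..635 z [ 80. 108. 149.]
300 17 x 552..599 z [ 82.  84. 134.]
310 4 x 575..592 z [191. 199. 240.]
330 8 x 476..493 z [79. 82. 86.]
340 16 x 488..493 z [67. 78. 87.]
350 16 x 484..489 z [50. 70. 83.]
360 9 x 481..484 z [36. 49. 64.]
```

View pics/scene17c.png

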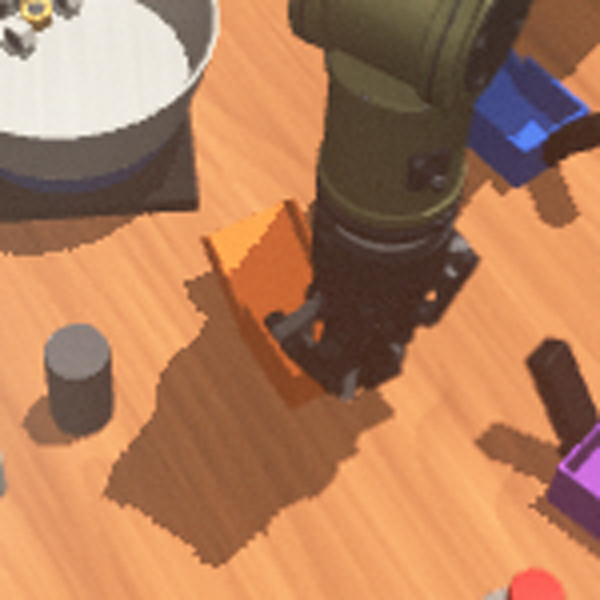

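The cup is flat on the bench, with the lip at z≈43 and wall tops at 42. I'll ease the press and release.

arm_command(commands=[[[0, 0, -0.001], 0], [[0, 0, -0.001], 0]])

```text
time: 23.9
tool_pos: [570.2, 282.4, 52.7]
ee_rot: [-179.4, -0.1, -0.4]
ft_force: [-0.3, -0.5, -1.1]
gripper_width: 23.2
```

arm_command(commands=[[[0, 0, 0], 0], [[0, 0, 0], 0], [[0, 0, 0], 0], [[0, 0, 0], 0], [[0, 0, 0], 0], [[0, 0, 0], 0], [[0, 0, 0], 0], [[0, 0, 0], 0]], grip=0)

```text
time: 24.9
tool_pos: [570.2, 282.4, 52.7]
ee_rot: [-179.4, -0.1, -0.4]
ft_force: [1.1, -0.4, -0.2]
gripper_width: 85.2
```

arm_command(commands=[[[0, 0, -0.01], 0], [[0, 0, -0.03], 0], [[0, 0, -0.06], 0], [[0, 0, -0.1], 0], [[0, 0, -0.14], 0], [[0, 0, -0.17], 0], [[0, 0, -0.18], 0]])

```text
time: 25.78
tool_pos: [571.1, 281.0, 236.1]
ee_rot: [-179.3, -0.4, -0.4]
ft_force: [-0.2, -0.1, 0.8]
gripper_width: 85.7
```

```bash
python3 - <<'E'
from h import *
go((487.3,-345,180),0)
s=snap('scene','scene18'); t=snap('top','top18')
im=s['frame'][:,:,::-1]; cv2.imwrite('pics/scene18.png',cv2.resize(im,(800,600),interpolation=cv2.INTER_CUBIC))
tilt(s,(150,320,205,340))
E
```

```text
t 25.77 pos [571.1 281.  236.1] rot [-179.3   -0.4   -0.4] F [-0.2 -0.1  0.8] w 85.7
-> shift [-0.0798  0.6272  0.0478] turn -0.4
130 10 x 542..599 z [38. 40. 42.]
140 99 x 536..600 z [34. 38. 48.]
150 120 x 536..601 z [27. 33. 53.]
160 113 x 536..601 z [21. 26. 47.]
170 40 x 536..601 z [20. 30. 43.]
180 27 x 350..601 z [22. 30. 36.]
190 25 x 354..601 z [20. 31. 42.]
200 28 x 537..601 z [21. 34. 42.]
210 30 x 538..601 z [22. 35. 44.]
220 27 x 537..601 z [22. 36. 44.]
230 31 x 538..602 z [23. 34. 43.]
240 28 x 537..602 z [21. 36. 43.]
250 77 x 538..602 z [23. 38. 44.]
260 29 x 564..582 z [22. 49. 62.]
270 25 x 565..582 z [42. 59. 73.]
280 29 x 559..582 z [57. 77. 88.]
290 18 x 556..614 z [ 69.  85. 118.]
300 9 x 561..581 z [79. 84. 85.]
330 7 x 476..493 z [82. 83. 85.]
340 21 x 488..493 z [69. 79. 90.]
350 18 x 484..489 z [53. 67. 78.]
360 13 x 480..485 z [36. 48. 70.]
```

View pics/scene18.png

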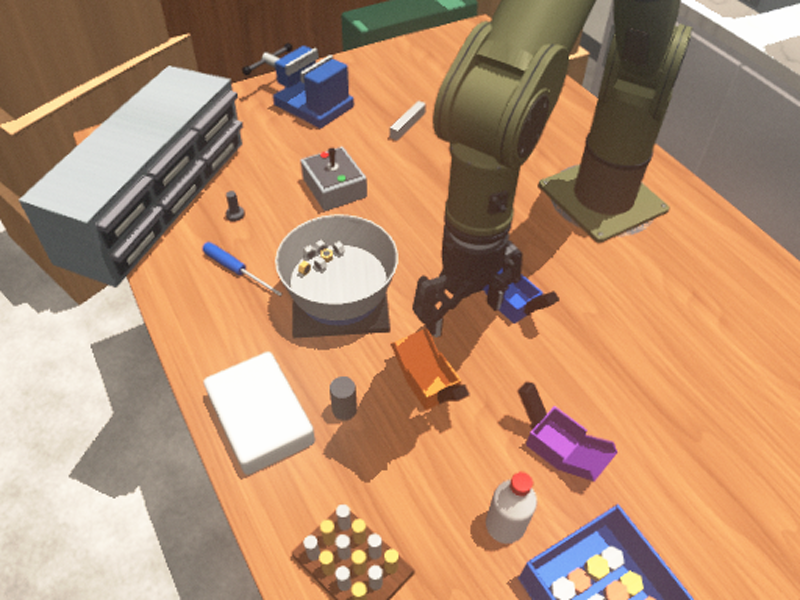

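The cup stands upright and empty, and the other things look unmoved. Now the toggle: I'll close the fingers and move to the red-lamp side of the bat.

arm_command(commands=[[[-0.01, 0.05, 0], 0], [[-0.02, 0.11, 0], 0], [[-0.03, 0.17, 0], 0], [[-0.038, 0.23, 0], 0], [[-0.045, 0.29, 0], 0], [[-0.052, 0.35, 0], 0], [[-0.06, 0.41, 0], 0], [[-0.066, 0.47, 0], 0]], grip=1)

```text
time: 26.88
tool_pos: [499.8, -190.2, 227.3]
ee_rot: [-179.3, -0.1, -0.4]
ft_force: [1.0, -0.0, -0.3]
gripper_width: 0.3
```

```bash
python3 - <<'E'
from h import *
go((487.3,-345,160),0)
E
```

```text
t 26.88 pos [ 499.8 -190.2  227.3] rot [-1.793e+02 -1.000e-01 -4.000e-01] F [ 1.  -0.  -0.3] w 0.3
-> shift [-0.0116  0.1557  0.0654] turn -0.4
```

arm_command(commands=[[[-0.004, 0.05, 0], 0], [[-0.008, 0.1, 0], 0], [[-0.012, 0.145, 0.01], 0], [[-0.012, 0.158, 0.03], 0], [[-0.012, 0.16, 0.045], 0], [[-0.012, 0.16, 0.047], 0]])

```text
time: 27.62
tool_pos: [486.5, -346.6, 176.4]
ee_rot: [-179.1, 0.1, -0.2]
ft_force: [0.0, 0.1, 0.2]
gripper_width: -0.0
```

```bash
python3 - <<'E'
from h import *
go((487.3,-345,82),0)
s=snap('scene','scene19')
im=s['frame'][:,:,::-1]; cv2.imwrite('pics/scene19.png',cv2.resize(im[50:150,160:260],(600,600),interpolation=cv2.INTER_CUBIC))
E
```

```text
t 27.62 pos [ 486.5 -346.6  176.4] rot [-1.791e+02  1.000e-01 -2.000e-01] F [0.  0.1 0.2] w -0.0
-> shift [ 0.001  -0.0001  0.0944] turn -0.2
```

View pics/scene19.png

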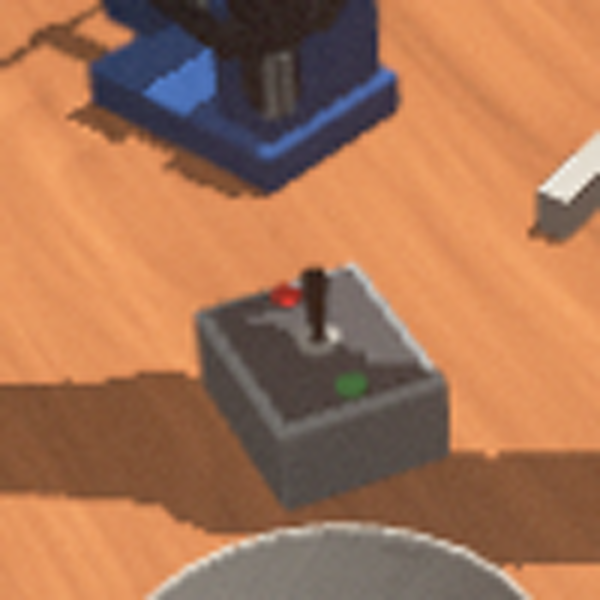

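arm_command(commands=[[[0.001, 0, 0.04], 0], [[0.001, 0, 0.07], 0], [[0.001, 0, 0.09], 0], [[0.001, 0, 0.094], 0], [[0.001, 0, 0.094], 0]])

```text
time: 28.3
tool_pos: [488.9, -344.9, 83.9]
ee_rot: [-179.2, -0.0, -0.1]
ft_force: [-0.5, -0.6, -0.5]
gripper_width: 0.3
```

```bash
python3 - <<'E'
from h import *
go((487.3,-305,82),0)
s=snap('scene','scene20')
im=s['frame'][:,:,::-1]; cv2.imwrite('pics/scene20.png',cv2.resize(im[50:150,160:260],(600,600),interpolation=cv2.INTER_CUBIC))
print(onplane(s,[(160+318/6-.5,50+345/6-.5)],57), onplane(s,[(160+315/6-.5,50+270/6-.5)],103))
E
```

```text
t 28.30 pos [ 488.9 -344.9   83.9] rot [-1.792e+02 -0.000e+00 -1.000e-01] F [-0.5 -0.6 -0.5] w 0.3
-> shift [-0.0016 -0.0398  0.0025] turn -0.1
[[ 490.90998367 -298.81567866   57.        ]] [[ 487.59254279 -303.17202151  103.        ]]
```

View pics/scene20.png

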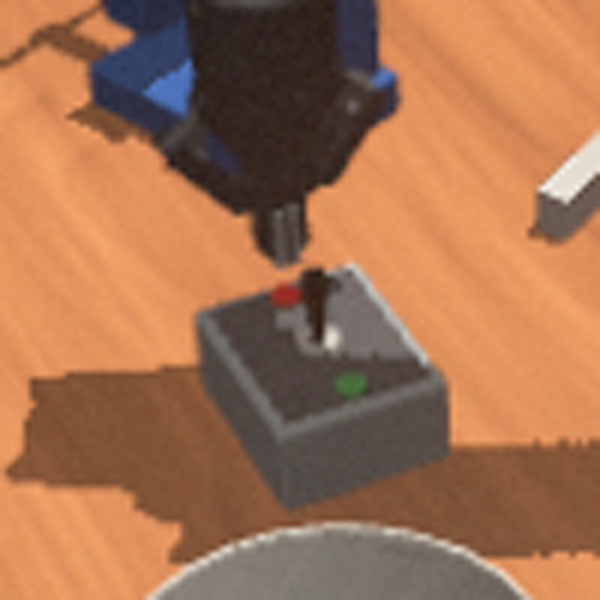

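arm_command(commands=[[[0, -0.012, 0.002], 0], [[0, -0.022, 0.002], 0], [[0, -0.03, 0.002], 0], [[0, -0.036, 0.002], 0], [[0, -0.04, 0.002], 0], [[0, -0.04, 0.002], 0]])

```text
time: 29.1
tool_pos: [489.5, -306.0, 83.0]
ee_rot: [-179.3, -0.1, -0.2]
ft_force: [0.5, -4.7, 0.7]
gripper_width: 0.2
```

```bash
python3 - <<'E'
from h import *
go((487.3,-305,82),0)
s=snap('scene','scene21'); t=snap('top','top21')
im=s['frame'][:,:,::-1]; cv2.imwrite('pics/scene21.png',cv2.resize(np.hstack([im[70:140,180:250],t['frame'][170:240,360:430,::-1]]),(800,400),interpolation=cv2.INTER_CUBIC))
E
```

```text
t 29.10 pos [ 489.5 -306.    83. ] rot [-1.793e+02 -1.000e-01 -2.000e-01] F [ 0.5 -4.7  0.7] w 0.2
-> shift [-0.0022 -0.001   0.001 ] turn -0.2
```

View pics/scene21.png

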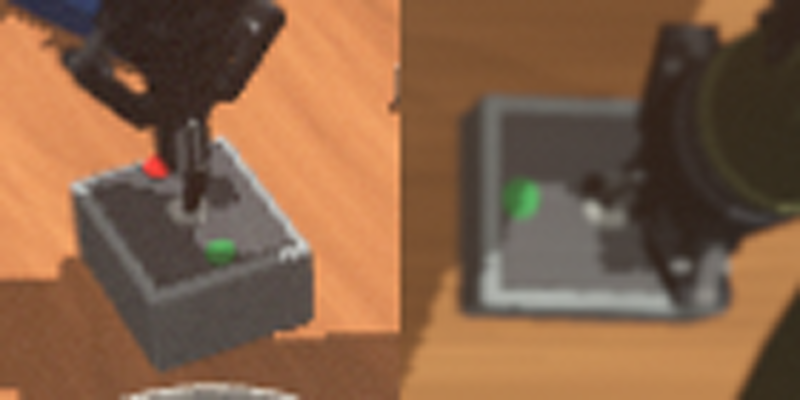

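arm_command(commands=[[[0, -0.003, 0], 0], [[0, -0.005, 0], 0], [[0, -0.005, 0], 0]])

```text
time: 29.58
tool_pos: [489.4, -304.9, 83.3]
ee_rot: [-179.5, -0.2, -0.3]
ft_force: [1.2, -9.6, -1.5]
gripper_width: 0.1
```

The force jumped to 9.6 N with only 1 mm of motion, so the toggle is at its stop. I'll hold about a second.

arm_command(commands=[[[0, -0.004, 0], 0], [[0, -0.004, 0], 0], [[0, -0.004, 0], 0], [[0, -0.004, 0], 0], [[0, -0.004, 0], 0], [[0, -0.004, 0], 0]])

```text
time: 30.32
tool_pos: [489.3, -304.8, 83.6]
ee_rot: [-179.8, -0.3, -0.5]
ft_force: [0.7, -9.6, -1.4]
gripper_width: 0.0
```

```bash
python3 - <<'E'
from h import *
s=snap('scene','scene22'); t=snap('top','top22'); go((487.3,-305,82),0)
im=s['frame'][:,:,::-1]; cv2.imwrite('pics/scene22.png',cv2.resize(np.hstack([im[70:140,180:250],t['frame'][170:240,360:430,::-1]]),(800,400),interpolation=cv2.INTER_CUBIC))
E
```

```text
t 30.43 pos [ 489.3 -304.8   83.6] rot [-179.8   -0.3   -0.5] F [  0.4 -10.4  -2.1] w -0.4
-> shift [-0.002   0.0002  0.0015] turn -0.5
```

View pics/scene22.png

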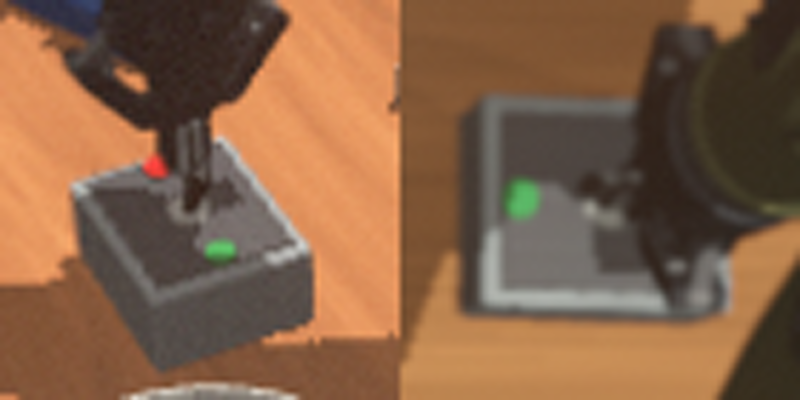

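```bash
python3 - <<'E'
from h import *
t=load('top22'); s=load('scene22')
for y,z in((-301,103),(-290,102),(-281,98.5)): print(y,proj(t,[(488,y,z)]).round(1),proj(s,[(488,y,z)]).round(1))
a=t['frame'][190:215,380:415,::-1]; b=s['frame'][85:115,195:230,::-1]
cv2.imwrite('pics/z22.png',np.hstack([cv2.resize(a,(400,286),interpolation=cv2.INTER_NEAREST),cv2.resize(b,(334,286),interpolation=cv2.INTER_NEAREST)]))
E
```

```text
-301 [[401.1 202.2]] [[212.2  94.9]]
-290 [[396.8 202.3]] [[213.7  97.1]]
-281 [[393.  202.5]] [[215.1  99.5]]
```

View pics/z22.png

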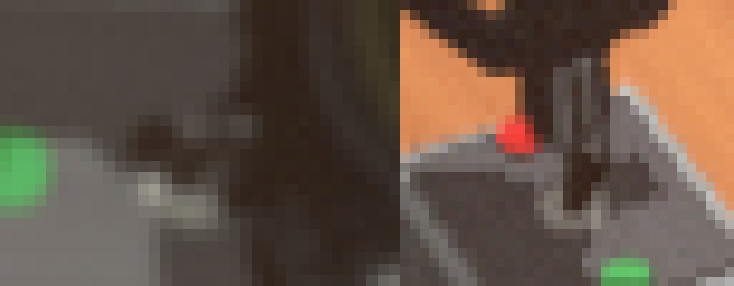

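The bat tip in the top view is at (393.1,202.2), against (393.0,202.5) expected at the stop. The toggle is fully over, so I'll release it.

arm_command(commands=[[[0, -0.004, 0], 0], [[0, 0.02, 0], 0], [[0, 0.04, 0], 0], [[0, 0.045, -0.02], 0], [[0, 0.045, -0.07], 0], [[0, 0.045, -0.12], 0], [[0, 0.045, -0.15], 0], [[0, 0.045, -0.15], 0]])

```text
time: 31.42
tool_pos: [489.1, -350.5, 235.8]
ee_rot: [-179.9, -0.5, -0.5]
ft_force: [-0.1, 0.6, 0.1]
gripper_width: 0.3
```

```bash
python3 - <<'E'
from h import *
s=snap('scene','scene23'); t=snap('top','top23'); go((487.3,-305,82),0)
cv2.imwrite('pics/scene23b.png',cv2.resize(s['frame'][:,:,::-1],(800,600),interpolation=cv2.INTER_CUBIC))
cv2.imwrite('pics/top23b.png',cv2.resize(t['frame'][:,:,::-1],(800,600),interpolation=cv2.INTER_CUBIC))
E
```

```text
t 31.52 pos [ 487.4 -349.4  232.8] rot [-179.7   -0.2   -0.5] F [-0.   0.2 -0.5] w 0.2
-> shift [-0.0011 -0.0438  0.151 ] turn -0.5
```

View pics/scene23b.png

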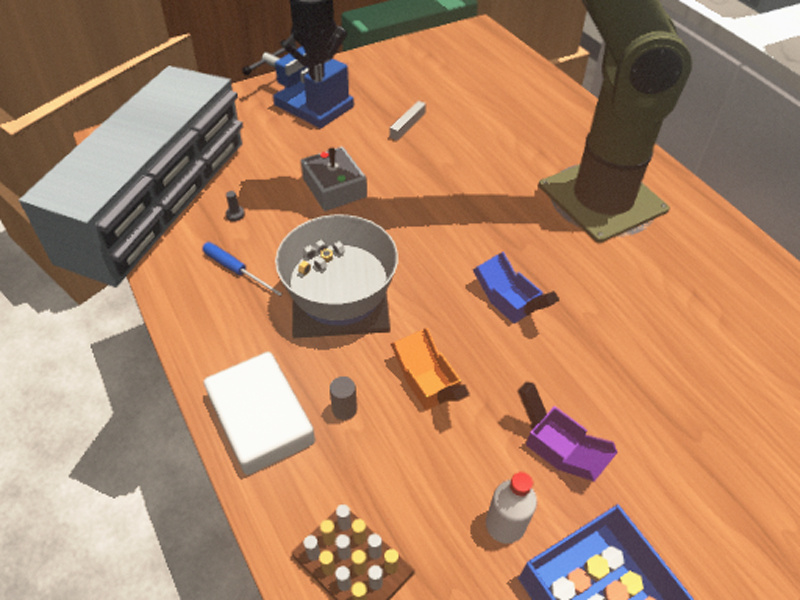

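View pics/top23b.png

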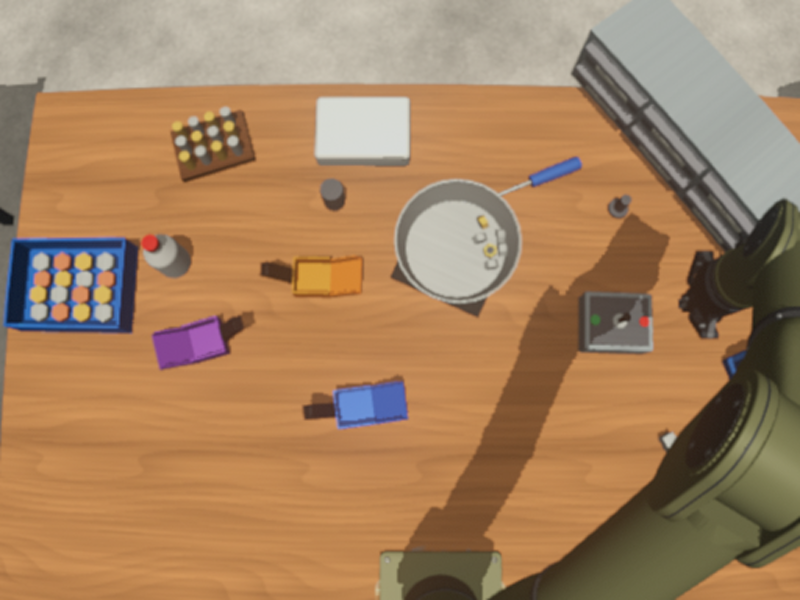

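The toggle is back at centre, with its tip at about (400,203) px against 401 expected. The cup is upright, six nuts are in the bowl, and the bystanders are where they started. Handing in.

```bash
python3 - <<'E'
from h import *
a=load('scene0')['frame'].astype(int); b=load('scene23')['frame'].astype(int); d=abs(a-b).max(2)
for n,(u,v) in dict(stub=(219,255),oil=(327,325),driver=(150,168),bolt=(150,132),blue=(328,185),purple=(365,285)).items(): print(n,np.percentile(d[v-14:v+14,u-14:u+14],[50,90]))
print(robot.finish_job())
E
```

```text
stub [3. 6.]
oil [3. 6.]
driver [3. 6.]
bolt [  4. 101.]
blue [ 5. 11.]
purple [  9. 100.]
the job is handed in; nothing more can be done
None
```

The job is done and handed in at about 31.5 s, but `finish_job` reports no verdict.

- **Pouring:** The arm commands allow no tilting, so I gripped the cup by its black grip and turned it within the jaws against the bowl wall. It reached about 87° inside the bowl and emptied there. I count six nuts in the bowl, two brass and four steel, in the scene and top views.
- **Cup:** I turned it back against the near rim and pressed it flat on the bench, then let go. It stands upright and empty, with the lip at about 41 mm and the wall tops at about 43 mm.
- **Toggle:** I pushed it to the green side after the cup was down. The force jumped to about 10 N with almost no motion, and the tip matched the stop position to within a pixel in the top view. I held it there for about 1 s, and it sprang back upright once released.
- **Bystanders:** Before and after pictures of the bar stub, oil bottle, screwdriver and blue cup match. The patches around the bolt and the purple cup differ in some pixels. I put this down to the arm's shadow having moved, because both stand where they did in the full view. I did not measure their positions separately.
- **Forces and contact:** The highest wrist force I saw was about 15 N. The gripper was clear of everything at hand-in.

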